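Pack the bread-tasting set into the black pan, trays staggered

TASK

Pack the tasting set into the black pan. In the pan's bigger bay put the long plain wooden tray, lying along the bay; stack the middle-length plain tray on it, shifted about 2 cm along its length to either end, and on that the short plain tray, shifted back so that it is centred over the long one, all three in line and flat on each other. Stand the plain steel pot (no handle) upright in the pan's smaller bay, and leave the tray with the divider and the cup with the handle where they are.

Things in the scene. Friction and masses are not known exactly. Their poses are not given: they have to be found in the camera images.
- pan: Baking pan with a black floor and bare-steel rim and dividing wall, fixed to the bench, 272 mm long (its x) by 132 mm wide (its y), rim 14 mm high, 4 mm walls, floor 3 mm thick. A wall across it, as high as the rim, divides it into a bigger bay on the -x side and a smaller bay on the +x side. Origin: centre of its underside, on the bench.
- stack_bay (a point): Centre of the bigger bay, on its floor (3 mm above the bench). The bay is 160 mm inside along the pan's x and 124 mm along its y. Axes as the pan's.
- pot_bay (a point): Centre of the smaller bay, on its floor (3 mm above the bench). The bay is 100 mm inside along the pan's x and 124 mm along its y. Axes as the pan's.
- tray_long_c (a point): Long plain wooden tray: open box 120 mm long, 60 mm wide, 36 mm high, walls and floor 8 mm thick, one undivided hollow. About 0.1 kg. Its x axis runs along its length, y across; it looks the same turned half round. Loose, upright at the start. Point: its centre, half-way up (18 mm above its underside).
- tray_mid_c (a point): Middle-length plain wooden tray: open box 100 mm long, 60 mm wide, 36 mm high, walls and floor 8 mm thick, one undivided hollow. Its x axis runs along its length, y across; it looks the same turned half round. Loose, upright at the start. Point: its centre, half-way up (18 mm above its underside).
- tray_short_c (a point): Short plain wooden tray: open box 80 mm long, 60 mm wide, 36 mm high, walls and floor 8 mm thick, one undivided hollow. Its x axis runs along its length, y across; it looks the same turned half round. Loose, upright at the start. Point: its centre, half-way up (18 mm above its underside).
- pot_c (a point): Plain round steel pot without a handle: open cup 52 mm across, 45 mm high, wall 3 mm. About 0.12 kg, loose, upright at the start. Point: its centre, half-way up (22.5 mm above its underside); z up along its axis.
- divided_c (a point): Look-alike to leave: wooden tray 100 mm long (x), 60 mm wide (y), 36 mm high, with a divider wall across its middle. Loose. Point: its centre, half-way up.
- mug_c (a point): Look-alike to leave: round steel cup 52 mm across, 45 mm high, with a wire handle that stands out 24 mm on its +y side. Loose. Point: centre of the round part, half-way up.
- roll_c (a point): A round brown bread roll 68 mm across and 40 mm high that happens to lie among the things; not part of the job. Point: its centre, 20 mm above its underside.
There are look-alikes about, which are no part of the job. Leave any turquoise look-alike of the part that bears tray_long_c alone.

How it is judged:
At the end, for the whole second after the job is handed in: Long tray flat in the big bay, in line (0.25 rad). Mid tray on it, 10-32 mm off its centre lengthways, 12 mm across. Short tray on top, within 12 mm of the long one's centre, 8 mm or more off the mid one's; in line to 0.2 rad. Pot upright in small bay. All at rest, look-alikes within 25 mm of start (x of tray_long_c in the frame of stack_bay between -0.03 and 0.03 m and y of tray_long_c in the frame of stack_bay between -0.04 and 0.04 m and z of tray_long_c in the frame of stack_bay between 0.012 and 0.024 m and y of tray_mid_c in the frame of tray_long_c between -0.012 and 0.012 m and z of tray_mid_c in the frame of tray_long_c between 0.03 and 0.042 m and (x of tray_mid_c in the frame of tray_long_c between 0.01 and 0.032 m or x of tray_mid_c in the frame of tray_long_c between -0.032 and -0.01 m) and x of tray_short_c in the frame of tray_long_c between -0.012 and 0.012 m and y of tray_short_c in the frame of tray_long_c between -0.012 and 0.012 m and z of tray_short_c in the frame of tray_long_c between 0.066 and 0.078 m and horizontal distance between tray_short_c and tray_mid_c above 0.008 m and angle between the x axis of tray_long_c and the x axis of pan, either way round below 0.25 rad and angle between the x axis of each of tray_mid_c, tray_short_c and the x axis of tray_long_c, either way round below 0.2 rad and x of pot_c in the frame of pot_bay between -0.03 and 0.03 m and y of pot_c in the frame of pot_bay between -0.042 and 0.042 m and z of pot_c in the frame of pot_bay between 0.016 and 0.029 m and angle between each of tray_long_c, tray_mid_c, tray_short_c, pot_c's own z axis and vertical below 0.1 rad and linear speed of each of tray_long, tray_mid, tray_short, pot below 0.03 m/s and distance of each of divided_c, mug_c from where it was at the start of the episode below 0.025 m); the robot touches nothing.
It fails at once if the tray with the divider is moved more than 25 mm (distance of divided_c from where it was at the start of the episode above 0.025 m).
It fails at once if the cup with the handle is moved more than 25 mm (distance of mug_c from where it was at the start of the episode above 0.025 m).
It also fails if it takes over 128 s, if anything falls off the work surface, if the arm or the gripper's body presses on something with over 40 N, if the wrist force passes 120 N, or if a joint passes its speed limit or range.

ROBOT

A 7-joint arm with a two-finger parallel gripper is mounted at the origin on the work surface. World frame = base frame: x ahead of the robot, y to its left, z up, the work surface at z = 0. Lengths are in m, angles in rad, forces in N, time in s.
With the tool pointing down it reaches from about 0.35 to 0.9 m from the base axis. Payload 8.1 kg.
Tool frame: the origin (TCP) lies on the centre line of the jaws, within the pads' length; the fingertips stand 25 mm ahead of it and the grasp point (between the pads) lies 6 mm ahead of it; z points along the fingers, y is the direction in which the jaws open and shut (so a half turn about z gives the same grasp; the last joint's range is limited). The gripper opens to 92 mm and grips with 3 to 60 N. Pads are 19 mm wide; open, the fingers measure 130 mm over their backs; the gripper's body (75 mm by 190 mm) begins 47 mm behind the grasp point.
Start: joints at [-1.411, 0.434, 0.025, 1.573, -0.012, 1.134, -0.075], TCP at [0.162, 0.604, 0.252] pointing down, gripper open.
Joint ranges: [-2.62, 2.62], [-0.44, 2.09], [-1.27, 1.32], [0.08, 2.57], [-1.32, 4.46], [0.12, 2], [-2.74, 2.74]. Speed limits (rad/s): [2.22, 2.22, 3.01, 3.01, 3.14, 3.14, 3.14].

INTERFACE

Orientations are given as [roll, pitch, yaw] about the fixed x, y, z axes, in that order (R = Rz(yaw) Ry(pitch) Rx(roll)).
In Python, from workcell import telemetry, snapshot, sign_off gives the robot as it stands.
- The arm moves only by the tool step_arm, never from a script. Its arguments are lists of equal length, an entry for each row: "dp": the shift along the tool's x, y, z in m, a list of three; "delta_rot": the turn, a rotation vector about the tool's x, y, z in degrees, a list of three. A call has 1 to 10 rows; each row shifts and turns the pose as measured when the row begins, along the tool's axes as they then stand; what a row does not reach is not made up. A row lasts 1/10 s, in which the tool goes at most 50 mm and 8.59 degrees, less where a joint would pass 70% of its speed; a pose out of reach is approached as far as the arm can. A call is refused whole if a number of a shift passes 0.05 or a number of a turn 8.59, either way. A call with a gripper value outside its range is refused whole. "claw" is the opening in per cent of the stroke, from 0 (shut) to 100 (fully open), set as the call begins (left out, the last holds). The fingers move at their own pace and stop on an object; "squeeze" is the grip in N (left out, the last holds). Time passes only in rows, so rows that do not move let the fingers close. It gives the time, the measured TCP pose, the force and the opening at its end, in the units of the state.
- telemetry.read_state(): the state, without advancing time (a new reading comes with each control period).
- snapshot(name): name is "scene" or "top"; returns a dict with "img" (420x560x3 uint8, red, green, blue), "mtx" (3x3 intrinsics, pixels), "T" (4x4, takes a point from camera to world coordinates). Camera axes: x right, y up, looking along -z (the intrinsics and any distortion apply to the point x, -y, -z); pixel columns grow to the right and rows downward; lengths in m; the calibration is good to about 2 mm. A picture is of the moment at which its call begins. There is no depth.
- sign_off(): hands the job in, once; it reports no verdict.
The state is a dict: "clock": time; "joint_positions": joint angles; "dq": joint speeds; "effort": joint torques, N m; "position": TCP position; "ee_rot": TCP orientation; "force": force on the tool from outside, world axes, zero at the start; "wrist_torque": the same for the moment, N m; "width": finger opening in m.
Only numpy, scipy, OpenCV 4.12 (cv2) and the standard library are available. Lean on these libraries where they do the work, as an engineer would, in place of code of your own. Each camera call takes 0.05 s, during which the arm holds its last target. There are 200 camera calls.

## Working session

There is one attempt and no reset: what is moved stays moved. The work goes in short steps, Python scripts to look and compute and a tool call to move; the robot and the scene stay as the last step left them, time stands still between calls to the robot, and variables do not carry over. Pictures are saved under pics/ and viewed, about 12 in all and at most 16, crops included, and the job is handed in when it is done.

Besides the shell and the picture viewer there is one more tool, called after "Emit:" by a JSON object that holds its "fn" and its "kwargs". step_arm: Moves the arm, as the interface text tells. Its arguments: {"type":"object","properties":{"dp":{"type":"array","items":{"type":"array","items":{"type":"number"}}},"delta_rot":{"type":"array","items":{"type":"array","items":{"type":"number"}}},"claw":{"type":"number"},"squeeze":{"type":"number"}},"required":["dp","delta_rot"]}

```bash
ls; mkdir -p pics; python3 - <<'E'
from workcell import telemetry, snapshot
import cv2, numpy as np
for n in ("scene","top"):
    s=snapshot(n); cv2.imwrite(f"pics/{n}0.png",s["img"][:,:,::-1]); print(n,s["mtx"].tolist(),np.round(s["T"],3).tolist(),[k for k in s])
print(telemetry.read_state())
E
```

```text
pics
scene [[395.86063907792675, 0.0, 283.0840879433236], [0.0, 395.86063907792675, 209.1018554079054], [0.0, 0.0, 1.0]] [[0.451, -0.626, 0.636, 1.115], [0.893, 0.317, -0.32, -0.255], [-0.001, 0.712, 0.702, 0.747], [0.0, 0.0, 0.0, 1.0]] ['img', 'mtx', 'T']
top [[477.4853916759023, 0.0, 273.818028123326], [0.0, 477.4853916759023, 207.46381354593143], [0.0, 0.0, 1.0]] [[0.023, 0.984, -0.176, 0.261], [-0.999, 0.026, 0.018, 0.087], [0.023, 0.175, 0.984, 1.292], [0.0, 0.0, 0.0, 1.0]] ['img', 'mtx', 'T']
{'clock': 0.1, 'joint_positions': array([-1.4106006 ,  0.43516226,  0.02499542,  1.57399933, -0.01159632,
        1.13401867, -0.07510916]), 'dq': array([-1.45734052e-03,  4.68529328e-04, -2.30044178e-04, -3.32811275e-03,
        1.38515682e-03,  1.16326247e-03, -8.89991763e-05]), 'effort': array([ 2.26714088e-03, -6.69124317e+01,  9.87263024e-01, -3.15142572e+01,
       -6.05416344e-02,  3.73379875e-02,  4.06411868e-05]), 'position': array([0.16231396, 0.60311307, 0.25102075]), 'ee_rot': array([-3.14015721e+00,  1.43702680e-04,  2.87870028e+00]), 'force': array([ 0.13851035,  0.31531716, -0.05852053]), 'wrist_torque': array([ 0.05517037,  0.00780391, -0.02583109]), 'width': 0.09212352218785615}
```

View pics/top0.png

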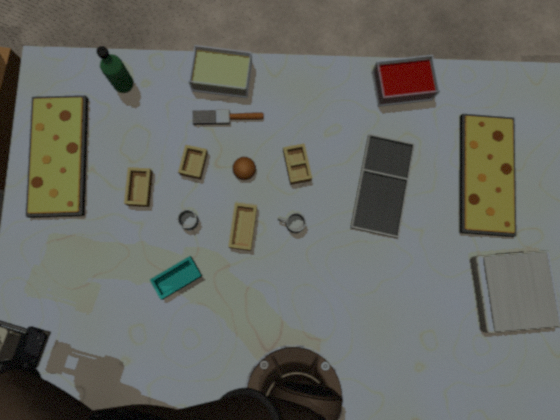

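View pics/scene0.png

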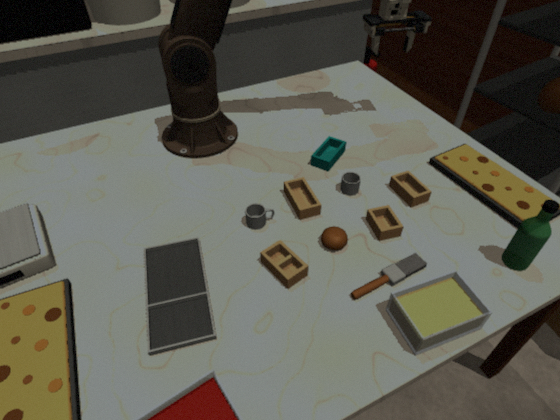

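The top view shows these candidates:
- **Plain trays:** long (243,227), mid (139,187), short (193,162).
- **Look-alikes to leave:** divided tray (298,164), turquoise tray (176,278), mug with handle (294,223).
- **Pot:** plain pot at (189,220).
- **Other:** roll (244,168), pan (383,186) with its bigger bay at the bottom of the picture, towards the robot.

Next I'll measure these and take one close crop.

```bash
cat > h.py <<'E'
from workcell import telemetry, snapshot
import cv2, numpy as np
def cast(s,uv,z):
    K,T=s["mtx"],s["T"]; uv=np.atleast_2d(uv).astype(float)
    d=np.c_[(uv[:,0]-K[0,2])/K[0,0],-(uv[:,1]-K[1,2])/K[1,1],-np.ones(len(uv))]@T[:3,:3].T
    return T[:3,3]+d*((z-T[2,3])/d[:,2:3])
def rect(P):
    (c,(w,h),a)=cv2.minAreaRect((P[:,:2]*1000).astype(np.float32))
    if w<h: w,h,a=h,w,a+90
    return np.round(c,1),round(w,1),round(h,1),round((a+90)%180-90,1)  # mm, deg of long axis
def blobs(s,mask,z,amin=150):
    for c in cv2.findContours(mask,cv2.RETR_EXTERNAL,cv2.CHAIN_APPROX_NONE)[0]:
        if cv2.contourArea(c)>amin:
            c=c[:,0]; print(np.round(c.mean(0)),*rect(cast(s,c,z)))
def wood(s):
    h=cv2.cvtColor(s["img"],cv2.COLOR_RGB2HSV); return cv2.inRange(h,(8,70,50),(28,255,255))
E
python3 - <<'E'
from h import *
s=snapshot("top"); im=s["img"]
hsv=cv2.cvtColor(im,cv2.COLOR_RGB2HSV)
for p in [(243,210),(243,230),(130,187),(189,220),(181,221),(294,224),(383,200),(357,210),(300,110),(220,250)]: print(p,hsv[p[1],p[0]],end=' ')
print(); m=wood(s); roi=np.zeros_like(m); roi[130:260,110:340]=255
print("wood"); blobs(s,m&roi,.036)
g=cv2.inRange(hsv,(0,0,0),(179,255,110)); r2=np.zeros_like(m); r2[120:250,340:425]=255
print("pan");blobs(s,g&r2,.014)
r3=np.zeros_like(m); r3[205:240,170:210]=255; r3[205:245,270:315]=255
print("pots");blobs(s,cv2.inRange(hsv,(0,0,0),(179,255,110))&r3,.045,50)
c=im[135:255,110:425]; cv2.imwrite("pics/crop1.png",cv2.resize(c,None,fx=2.5,fy=2.5,interpolation=2)[:,:,::-1])
E
```

```text
(243, 210) [ 19 117  94] (243, 230) [ 23 104 120] (130, 187) [ 17 116  46] (189, 220) [ 90  12 128] (181, 221) [68 20 51] (294, 224) [ 64  14 126] (383, 200) [30 20 52] (357, 210) [60  9 58] (300, 110) [ 78  10 126] (220, 250) [ 90  12 126] 
wood
[243. 227.] [432.7 144.2] 122.3 60.5 -6.3
[138. 187.] [531.5 430. ] 104.4 61.4 -1.2
[244. 168.] [594.7 148.3] 58.9 57.5 -77.3
[193. 162.] [604.7 285.4] 85.3 64.7 -10.9
[297. 164.] [608.    2.8] 105.5 59.7 12.5
pan
[382. 187.] [ 559.1 -233.9] 277.4 135.4 -11.0
pots
[294. 225.] [434.7  11. ] 69.5 67.9 -69.9
[189. 222.] [438.9 285.2] 73.1 52.3 28.9
```

View pics/crop1.png

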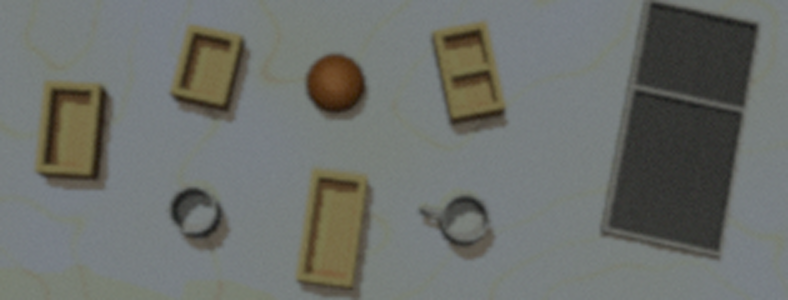

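The crop confirms the choice. The three plain trays are at crop (333,228), (72,130) and (208,67), and the pot without a handle is at (196,211). The divided tray (468,72) and the mug (462,219) stay where they are. I'll move the pot first.

```bash
cat >> h.py <<'E'
def go(x,y,z,yaw):
    from scipy.spatial.transform import Rotation as R
    s=telemetry.read_state(); r=R.from_euler('xyz',s["ee_rot"]); t=R.from_euler('xyz',[np.pi,0,np.radians(yaw)])
    rel=r.inv()*t
    print("t",round(s["clock"],2),"pos",np.round(s["position"],4),"yaw",np.round(np.degrees(s["ee_rot"]),1),"w",round(s["width"],4),"F",np.round(s["force"],1))
    d=np.array([x,y,z])-s["position"]
    print("rot deg",np.round(rel.as_rotvec(degrees=True),1),"d tool before rot",np.round(r.inv().apply(d),4),"after rot",np.round(t.inv().apply(d),4))
E
python3 - <<'E'
from h import *
s=snapshot("top")
print(cast(s,[188.5,219.5],.045))
g=cv2.GaussianBlur(cv2.cvtColor(s["img"],cv2.COLOR_RGB2GRAY),(3,3),0)[205:236,172:206]
c=cv2.HoughCircles(cv2.resize(g,None,fx=4,fy=4,interpolation=2),cv2.HOUGH_GRADIENT,1,30,param1=80,param2=15,minRadius=30,maxRadius=48)
print(None if c is None else (c[0][:2]/4+[172,205,0]))
go(.44,.285,.15,169)
E
```

```text
[[0.44561409 0.28758212 0.045     ]]
[[187.125      219.125        8.64999962]]
t 0.2 pos [0.1624 0.6033 0.2513] yaw [-180.     0.   164.9] w 0.0917 F [ 0.3 -0.4  0.4]
rot deg [-0.   0.  -4.1] d tool before rot [-0.3508 -0.2351  0.1015] after rot [-0.3333 -0.2595  0.1013]
```

Emit:
{"fn": "step_arm", "kwargs": {"dp": [[0, 0, 0.02], [-0.038, -0.028, 0.01], [-0.038, -0.028, 0.01], [-0.038, -0.028, 0.01], [-0.038, -0.028, 0.01], [-0.038, -0.028, 0.01], [-0.038, -0.028, 0.01], [-0.038, -0.028, 0.01], [-0.038, -0.028, 0], [-0.033, -0.028, 0]], "delta_rot": [[0, 0, -4.1], [0, 0, 0], [0, 0, 0], [0, 0, 0], [0, 0, 0], [0, 0, 0], [0, 0, 0], [0, 0, 0], [0, 0, 0], [0, 0, 0]], "claw": 100, "squeeze": 20}}

```text
clock: 1.2
position: [0.4499, 0.2893, 0.155]
ee_rot: [3.139, -0.005, 2.968]
force: [0.1, 0.1, -0.5]
width: 0.0922
```

```bash
python3 - <<'E'
from h import *
go(.445,.288,.037,169)
s=snapshot("scene");cv2.imwrite("pics/s1.png",s["img"][:,:,::-1])
E
```

```text
t 1.2 pos [0.4499 0.2893 0.155 ] yaw [179.8  -0.3 170.1] w 0.0922 F [ 0.1  0.1 -0.5]
rot deg [ 0.1 -0.3  1.1] d tool before rot [ 0.004  -0.0025  0.118 ] after rot [ 0.0045 -0.0023  0.118 ]
```

Emit:
{"fn": "step_arm", "kwargs": {"dp": [[0.004, -0.002, 0.02], [0, 0, 0.03], [0, 0, 0.03], [0, 0, 0.025], [0, 0, 0.013]], "delta_rot": [[0, 0, 1.1], [0, 0, 0], [0, 0, 0], [0, 0, 0], [0, 0, 0]]}}

```text
clock: 1.75
position: [0.4559, 0.2774, 0.0357]
ee_rot: [3.138, 0.005, 2.929]
force: [0.1, -0.6, -0.0]
width: 0.0921
```

Emit:
{"fn": "step_arm", "kwargs": {"dp": [[0, 0, 0], [0, 0, 0], [0, 0, 0], [0, 0, 0], [0, 0, 0], [0, 0, 0], [0, 0, 0], [0, 0, 0]], "delta_rot": [[0, 0, 0], [0, 0, 0], [0, 0, 0], [0, 0, 0], [0, 0, 0], [0, 0, 0], [0, 0, 0], [0, 0, 0]], "claw": 0, "squeeze": 20}}

```text
clock: 2.55
position: [0.456, 0.2786, 0.0373]
ee_rot: [3.137, 0.005, 2.93]
force: [-0.1, -0.5, -1.6]
width: 0.0507
```

```bash
python3 - <<'E'
from h import *
go(.64,-.25,.17,169)
s=snapshot("scene");cv2.imwrite("pics/s2.png",cv2.resize(s["img"][100:260,230:470],None,fx=3,fy=3)[:,:,::-1])
E
```

```text
t 2.55 pos [0.456  0.2786 0.0373] yaw [179.7   0.3 167.9] w 0.0507 F [-0.1 -0.5 -1.6]
rot deg [ 0.3  0.3 -1.1] d tool before rot [-0.2918 -0.4775 -0.1334] after rot [-0.2815 -0.4838 -0.1327]
```

View pics/s2.png

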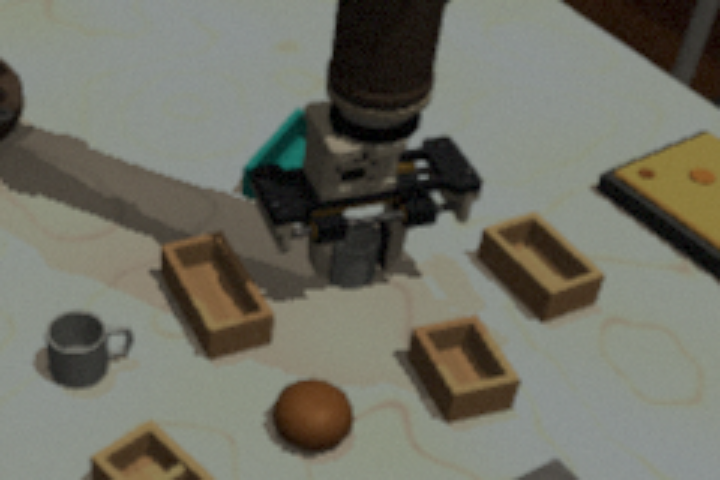

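The fingers straddle the pot (crop 355,250). But the arm coasted after its last row, and the width of 50.7 mm is under 52 mm, so the grip is about 12 mm off-axis. I'll regrasp.

Emit:
{"fn": "step_arm", "kwargs": {"dp": [[0, 0, 0], [0, 0, 0], [0, 0, 0], [0, 0, 0], [0.007, 0, 0], [0.006, 0, 0], [0, 0, 0], [0, 0, 0]], "delta_rot": [[0, 0, -1], [0, 0, 0], [0, 0, 0], [0, 0, 0], [0, 0, 0], [0, 0, 0], [0, 0, 0], [0, 0, 0]], "claw": 80}}

```text
clock: 3.4
position: [0.4417, 0.2813, 0.0372]
ee_rot: [3.137, 0.005, 2.949]
force: [-0.7, -0.3, -0.6]
width: 0.0737
```

Emit:
{"fn": "step_arm", "kwargs": {"dp": [[0, 0, 0], [0, 0, 0], [0, 0, 0], [0, 0, 0], [0, 0, 0], [0, 0, 0]], "delta_rot": [[0, 0, 0], [0, 0, 0], [0, 0, 0], [0, 0, 0], [0, 0, 0], [0, 0, 0]], "claw": 0}}

```text
clock: 4.0
position: [0.4419, 0.2814, 0.0373]
ee_rot: [3.137, 0.005, 2.949]
force: [-0.2, 0.6, 0.4]
width: 0.0514
```

```bash
python3 - <<'E'
from h import *
go(.64,-.25,.17,169)
E
```

```text
t 4.0 pos [0.4419 0.2814 0.0373] yaw [179.7   0.3 169. ] w 0.0514 F [-0.2  0.6  0.4]
rot deg [ 0.3  0.3 -0. ] d tool before rot [-0.2969 -0.483  -0.1333] after rot [-0.2958 -0.4839 -0.1327]
```

Emit:
{"fn": "step_arm", "kwargs": {"dp": [[0, 0, -0.03], [0, 0, -0.04], [0, 0, -0.04], [-0.01, -0.02, -0.02], [-0.021, -0.034, 0], [-0.021, -0.034, 0], [-0.021, -0.034, 0], [-0.021, -0.034, 0], [-0.021, -0.034, 0], [-0.021, -0.034, 0]], "delta_rot": [[0, 0, 0], [0, 0, 0], [0, 0, 0], [0, 0, 0], [0, 0, 0], [0, 0, 0], [0, 0, 0], [0, 0, 0], [0, 0, 0], [0, 0, 0]]}}

```text
clock: 5.0
position: [0.5332, 0.0332, 0.1717]
ee_rot: [3.136, 0.004, 2.962]
force: [1.3, 0.6, -2.1]
width: 0.0511
```

Emit:
{"fn": "step_arm", "kwargs": {"dp": [[-0.021, -0.034, 0], [-0.021, -0.034, 0], [-0.021, -0.034, 0], [-0.021, -0.034, 0], [-0.021, -0.034, 0], [-0.02, -0.03, 0], [-0.01, -0.015, 0], [0, 0, 0], [0, 0, 0]], "delta_rot": [[0, 0, 0], [0, 0, 0], [0, 0, 0], [0, 0, 0], [0, 0, 0], [0, 0, 0], [0, 0, 0], [0, 0, 0], [0, 0, 0]]}}

```text
clock: 5.9
position: [0.6276, -0.2214, 0.168]
ee_rot: [3.14, 0.001, 2.953]
force: [0.4, 0.5, -1.0]
width: 0.0505
```

```bash
python3 - <<'E'
from h import *
go(.64,-.25,.042,169)
E
```

```text
t 5.9 pos [ 0.6276 -0.2214  0.168 ] yaw [179.9   0.  169.2] w 0.0505 F [ 0.4  0.5 -1. ]
rot deg [0.1 0.  0.2] d tool before rot [-0.0175 -0.0259  0.126 ] after rot [-0.0176 -0.0257  0.126 ]
```

Emit:
{"fn": "step_arm", "kwargs": {"dp": [[-0.009, -0.013, 0.02], [-0.009, -0.013, 0.03], [0, 0, 0.035], [0, 0, 0.02], [0, 0, 0.01], [0, 0, 0.005], [0, 0, 0], [0, 0, 0]], "delta_rot": [[0, 0, 0], [0, 0, 0], [0, 0, 0], [0, 0, 0], [0, 0, 0], [0, 0, 0], [0, 0, 0], [0, 0, 0]]}}

```text
clock: 6.7
position: [0.6423, -0.2384, 0.0467]
ee_rot: [3.134, 0.002, 2.964]
force: [0.2, -0.5, -1.7]
width: 0.0508
```

```bash
python3 - <<'E'
from h import *
go(.64,-.25,.0405,169)
E
```

```text
t 6.7 pos [ 0.6423 -0.2384  0.0467] yaw [1.796e+02 1.000e-01 1.698e+02] w 0.0508 F [ 0.2 -0.5 -1.7]
rot deg [0.4 0.1 0.8] d tool before rot [ 0.0002 -0.0119  0.0061] after rot [-0.     -0.0118  0.0062]
```

Emit:
{"fn": "step_arm", "kwargs": {"dp": [[0, -0.011, 0], [0, 0, 0.005], [0, 0, 0.001], [0, 0, 0], [0, 0, 0]], "delta_rot": [[0, 0, 0], [0, 0, 0], [0, 0, 0], [0, 0, 0], [0, 0, 0]]}}

```text
clock: 7.2
position: [0.6419, -0.2514, 0.0436]
ee_rot: [3.135, 0.007, 2.963]
force: [0.5, -0.5, -1.7]
width: 0.0505
```

Emit:
{"fn": "step_arm", "kwargs": {"dp": [[0, 0, 0], [0, 0, 0], [0, 0, 0], [0, 0, 0], [0, 0, -0.02], [0, 0, -0.04], [0, 0, -0.04], [0, 0, -0.03], [0, 0, 0]], "delta_rot": [[0, 0, 0], [0, 0, 0], [0, 0, 0], [0, 0, 0], [0, 0, 0], [0, 0, 0], [0, 0, 0], [0, 0, 0], [0, 0, 0]], "claw": 78}}

```text
clock: 8.1
position: [0.6406, -0.2513, 0.1776]
ee_rot: [3.134, 0.005, 2.964]
force: [-0.0, -0.6, -0.7]
width: 0.0715
```

```bash
python3 - <<'E'
from h import *
go(.433,.144,.17,173.7)
E
```

```text
t 8.1 pos [ 0.6406 -0.2513  0.1776] yaw [179.6   0.3 169.8] w 0.0715 F [-0.  -0.6 -0.7]
rot deg [ 0.4  0.3 -3.9] d tool before rot [0.2741 0.3524 0.0087] after rot [0.2497 0.3701 0.0076]
```

Emit:
{"fn": "step_arm", "kwargs": {"dp": [[0.012, 0.018, 0], [0.023, 0.034, 0], [0.023, 0.034, 0], [0.023, 0.034, 0], [0.023, 0.034, 0], [0.023, 0.034, 0], [0.023, 0.034, 0], [0.023, 0.034, 0], [0.023, 0.034, 0], [0.023, 0.034, 0]], "delta_rot": [[0, 0, -3.9], [0, 0, 0], [0, 0, 0], [0, 0, 0], [0, 0, 0], [0, 0, 0], [0, 0, 0], [0, 0, 0], [0, 0, 0], [0, 0, 0]], "claw": 90}}

```text
clock: 9.1
position: [0.4528, 0.1007, 0.1742]
ee_rot: [3.139, 0.009, 3.027]
force: [0.8, -0.2, 0.1]
width: 0.0827
```

Emit:
{"fn": "step_arm", "kwargs": {"dp": [[0, 0, 0], [0, 0, 0]], "delta_rot": [[0, 0, 0], [0, 0, 0]]}}

```text
clock: 9.3
position: [0.4495, 0.1063, 0.1736]
ee_rot: [3.138, 0.007, 3.037]
force: [1.4, -0.5, -0.1]
width: 0.0829
```

```bash
python3 - <<'E'
from h import *
go(.433,.144,.036,173.7)
E
```

```text
t 9.3 pos [0.4495 0.1063 0.1736] yaw [179.8   0.4 174. ] w 0.0829 F [ 1.4 -0.5 -0.1]
rot deg [0.2 0.4 0.3] d tool before rot [0.0213 0.0352 0.1376] after rot [0.0206 0.0357 0.1376]
```

Emit:
{"fn": "step_arm", "kwargs": {"dp": [[0.011, 0.018, 0.01], [0.01, 0.017, 0.02], [0, 0, 0.02], [0, 0, 0.02], [0, 0, 0], [0, 0, 0]], "delta_rot": [[0, 0, 0], [0, 0, 0], [0, 0, 0], [0, 0, 0], [0, 0, 0], [0, 0, 0]]}}

```text
clock: 9.9
position: [0.4364, 0.1397, 0.1016]
ee_rot: [3.138, 0.01, 3.028]
force: [-0.7, 0.1, -0.2]
width: 0.0826
```

```bash
python3 - <<'E'
from h import *
go(.433,.144,.036,173.7)
E
```

```text
t 9.9 pos [0.4364 0.1397 0.1016] yaw [179.8   0.6 173.5] w 0.0826 F [-0.7  0.1 -0.2]
rot deg [ 0.2  0.6 -0.2] d tool before rot [0.0046 0.0037 0.0655] after rot [0.0039 0.0039 0.0656]
```

Emit:
{"fn": "step_arm", "kwargs": {"dp": [[0.004, 0.004, 0.01], [0, 0, 0.025], [0, 0, 0.02], [0, 0, 0.011], [0, 0, 0], [0, 0, 0]], "delta_rot": [[0, 0, 0], [0, 0, 0], [0, 0, 0], [0, 0, 0], [0, 0, 0], [0, 0, 0]]}}

```text
clock: 10.5
position: [0.4371, 0.1448, 0.036]
ee_rot: [3.134, 0.017, 3.024]
force: [0.1, 0.1, 0.3]
width: 0.0827
```

Emit:
{"fn": "step_arm", "kwargs": {"dp": [[0, 0, 0], [0, 0, 0], [0, 0, 0], [0, 0, 0], [0, 0, 0], [0, 0, 0]], "delta_rot": [[0, 0, 0], [0, 0, 0], [0, 0, 0], [0, 0, 0], [0, 0, 0], [0, 0, 0]], "claw": 0}}

```text
clock: 11.1
position: [0.4386, 0.1455, 0.0386]
ee_rot: [3.132, 0.021, 3.023]
force: [-0.4, -1.4, -1.8]
width: 0.0599
```

```bash
python3 - <<'E'
from h import *
go(.508,-.224,.17,169)
E
```

```text
t 11.1 pos [0.4386 0.1455 0.0386] yaw [179.4   1.2 173.2] w 0.0599 F [-0.4 -1.4 -1.8]
rot deg [0.6 1.2 4.2] d tool before rot [-0.1152 -0.3574 -0.1326] after rot [-0.1386 -0.3495 -0.1314]
```

Emit:
{"fn": "step_arm", "kwargs": {"dp": [[0, 0, -0.03], [0, 0, -0.045], [0, 0, -0.04], [0, -0.01, -0.016], [-0.014, -0.035, 0], [-0.014, -0.035, 0], [-0.014, -0.035, 0], [-0.014, -0.035, 0], [-0.014, -0.035, 0], [-0.014, -0.035, 0]], "delta_rot": [[0, 0, 0], [0, 0, 2], [0, 0, 2], [0, 0, 0], [0, 0, 0], [0, 0, 0], [0, 0, 0], [0, 0, 0], [0, 0, 0], [0, 0, 0]]}}

```text
clock: 12.1
position: [0.4779, -0.089, 0.1747]
ee_rot: [3.128, 0.021, 2.964]
force: [0.5, 0.1, -0.5]
width: 0.06
```

Emit:
{"fn": "step_arm", "kwargs": {"dp": [[-0.014, -0.035, 0], [-0.014, -0.035, 0], [-0.013, -0.03, 0], [0, 0, 0], [0, 0, 0]], "delta_rot": [[0, 0, 0], [0, 0, 0], [0, 0, 0], [0, 0, 0], [0, 0, 0]]}}

```text
clock: 12.6
position: [0.4997, -0.2053, 0.1736]
ee_rot: [3.13, 0.021, 2.956]
force: [-0.3, 0.7, -0.4]
width: 0.06
```

```bash
python3 - <<'E'
from h import *
go(.508,-.224,.043,169)
s=snapshot("top"); hsv=cv2.cvtColor(s["img"],cv2.COLOR_RGB2HSV)
g=cv2.inRange(hsv,(0,0,0),(179,255,75)); r=np.zeros_like(g); r[120:172,340:425]=255
cv2.imwrite("pics/t3.png",cv2.resize(s["img"][115:260,300:450],None,fx=4,fy=4,interpolation=2)[:,:,::-1])
E
```

```text
t 12.6 pos [ 0.4997 -0.2053  0.1736] yaw [179.3   1.2 169.4] w 0.06 F [-0.3  0.7 -0.4]
rot deg [0.7 1.2 0.4] d tool before rot [-0.0089 -0.0184  0.1306] after rot [-0.0117 -0.0168  0.1306]
```

View pics/t3.png

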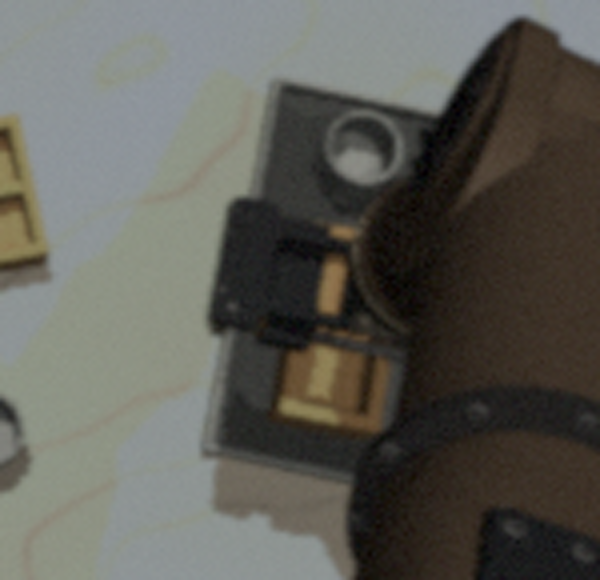

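The pot stands in the smaller bay (crop 362,148), and the long tray hangs over the bigger bay. I'll lower it.

Emit:
{"fn": "step_arm", "kwargs": {"dp": [[-0.004, -0.008, 0.01], [-0.005, -0.009, 0.03], [0, 0, 0.035], [0, 0, 0.025], [0, 0, 0.005], [0, 0, 0], [0, 0, 0]], "delta_rot": [[0, 0, 0], [0, 0, 0], [0, 0, 0], [0, 0, 0], [0, 0, 0], [0, 0, 0], [0, 0, 0]]}}

```text
clock: 13.35
position: [0.5099, -0.2183, 0.0645]
ee_rot: [3.128, 0.023, 2.966]
force: [0.8, 0.5, -1.2]
width: 0.0598
```

```bash
python3 - <<'E'
from h import *
s=snapshot("top"); c=cast(s,[[368.75,135.5],[351.3,228]],.014); print(c, np.degrees(np.arctan2(*(c[0]-c[1])[1::-1])))
go(.508,-.224,.041,169)
E
```

```text
[[ 0.7017298  -0.19864022  0.014     ]
 [ 0.43847751 -0.14793778  0.014     ]] -10.901687159411036
t 13.4 pos [ 0.5102 -0.2183  0.0648] yaw [179.2   1.3 170. ] w 0.0598 F [ 0.6  0.4 -1.3]
rot deg [0.8 1.3 1. ] d tool before rot [ 0.0017 -0.0063  0.0237] after rot [ 0.0011 -0.006   0.0238]
```

Emit:
{"fn": "step_arm", "kwargs": {"dp": [[0, -0.008, 0.01], [0, 0, 0.01], [0, 0, 0.003], [0, 0, 0], [0, 0, 0]], "delta_rot": [[0, 0, 0.8], [0, 0, 0], [0, 0, 0], [0, 0, 0], [0, 0, 0]]}}

```text
clock: 13.9
position: [0.511, -0.2275, 0.0424]
ee_rot: [3.129, 0.028, 2.951]
force: [0.1, 0.8, -0.8]
width: 0.06
```

```bash
python3 - <<'E'
from h import *
go(.508,-.226,.041,169)
E
```

```text
t 13.9 pos [ 0.511  -0.2275  0.0424] yaw [179.3   1.6 169.1] w 0.06 F [ 0.1  0.8 -0.8]
rot deg [0.7 1.6 0.1] d tool before rot [0.0033 0.0009 0.0013] after rot [0.0032 0.0009 0.0014]
```

Emit:
{"fn": "step_arm", "kwargs": {"dp": [[0, 0, 0.001], [0, 0, 0], [0, 0, 0], [0, 0, 0], [0, 0, -0.02], [0, 0, -0.04], [0, 0, -0.04], [0, 0, -0.03], [0, 0, 0]], "delta_rot": [[0, 0, 0], [0, 0, 0], [0, 0, 0], [0, 0, 0], [0, 0, 0], [0, 0, 0], [0.7, 1.6, 0], [0, 0, 0], [0, 0, 0]], "claw": 80}}

```text
clock: 14.8
position: [0.5075, -0.2282, 0.1762]
ee_rot: [3.141, -0.002, 2.951]
force: [0.4, -0.7, 0.9]
width: 0.0729
```

```bash
python3 - <<'E'
from h import *
go(.531,.43,.17,178.8)
E
```

```text
t 14.8 pos [ 0.5075 -0.2282  0.1762] yaw [ 1.800e+02 -1.000e-01  1.691e+02] w 0.0729 F [ 0.4 -0.7  0.9]
rot deg [ 0.  -0.1 -9.7] d tool before rot [0.1016 0.6507 0.0067] after rot [-0.0097  0.6585  0.0062]
```

Emit:
{"fn": "step_arm", "kwargs": {"dp": [[0, 0, 0], [0, 0.02, 0], [0, 0.045, 0], [0, 0.045, 0], [0, 0.045, 0], [0, 0.045, 0], [0, 0.045, 0], [0, 0.045, 0], [0, 0.045, 0], [0, 0.045, 0]], "delta_rot": [[0, 0, -5], [0, 0, -4.7], [0, 0, 0], [0, 0, 0], [0, 0, 0], [0, 0, 0], [0, 0, 0], [0, 0, 0], [0, 0, 0], [0, 0, 0]], "claw": 100}}

```text
clock: 15.8
position: [0.5147, 0.1567, 0.1719]
ee_rot: [-3.138, -0.001, 3.113]
force: [1.6, -0.3, 0.5]
width: 0.092
```

Emit:
{"fn": "step_arm", "kwargs": {"dp": [[0, 0.045, 0], [0, 0.045, 0], [0, 0.045, 0], [0, 0.045, 0], [0, 0.045, 0], [0, 0.03, 0], [0, 0, 0], [0, 0, 0]], "delta_rot": [[0, 0, 0], [0, 0, 0], [0, 0, 0], [0, 0, 0], [0, 0, 0], [0, 0, 0], [0, 0, 0], [0, 0, 0]]}}

```text
clock: 16.6
position: [0.5144, 0.43, 0.1633]
ee_rot: [-3.138, -0.009, 3.124]
force: [0.8, -0.6, -0.3]
width: 0.0917
```

```bash
python3 - <<'E'
from h import *
go(.531,.43,.037,178.8)
s=snapshot("top"); m=wood(s); m[:,:330]=0; m[:,430:]=0; blobs(s,m,.039)
E
```

```text
t 16.6 pos [0.5144 0.43   0.1633] yaw [-179.8   -0.5  179. ] w 0.0917 F [ 0.8 -0.6 -0.3]
rot deg [-0.2 -0.5  0.2] d tool before rot [-0.0176  0.0008  0.1262] after rot [-0.0166  0.0004  0.1263]
[335. 389.] [  28.8 -100. ] 97.4 25.1 0.1
[380. 203.] [ 506.1 -222.4] 126.5 68.2 -10.0
```

Emit:
{"fn": "step_arm", "kwargs": {"dp": [[-0.009, 0, 0.02], [-0.008, 0, 0.03], [0, 0, 0.03], [0, 0, 0.02], [0, 0, 0], [0, 0, 0]], "delta_rot": [[0, -0.5, 0], [0, 0, 0], [0, 0, 0], [0, 0, 0], [0, 0, 0], [0, 0, 0]]}}

```text
clock: 17.25
position: [0.5351, 0.4198, 0.0614]
ee_rot: [-3.136, 0.002, 3.114]
force: [-0.3, 0.3, 0.4]
width: 0.092
```

```bash
python3 - <<'E'
from h import *
go(.531,.43,.037,178.8)
E
```

```text
t 17.25 pos [0.5351 0.4198 0.0614] yaw [-1.797e+02  1.000e-01  1.784e+02] w 0.092 F [-0.3  0.3  0.4]
rot deg [-0.3  0.1 -0.4] d tool before rot [0.0044 0.0102 0.0243] after rot [0.0043 0.0101 0.0244]
```

Emit:
{"fn": "step_arm", "kwargs": {"dp": [[0.003, 0.009, 0], [0, 0, 0.012], [0, 0, 0.012], [0, 0, 0], [0, 0, 0]], "delta_rot": [[0, 0, 0], [0, 0, 0], [0, 0, 0], [0, 0, 0], [0, 0, 0]]}}

```text
clock: 17.75
position: [0.5338, 0.4303, 0.0394]
ee_rot: [-3.14, 0.006, 3.113]
force: [0.7, 0.4, 0.8]
width: 0.0917
```

Emit:
{"fn": "step_arm", "kwargs": {"dp": [[0, 0, 0], [0, 0, 0], [0, 0, 0], [0, 0, 0], [0, 0, 0], [0, 0, 0], [0, 0, 0], [0, 0, 0]], "delta_rot": [[0, 0, 0], [0, 0, 0], [0, 0, 0], [0, 0, 0], [0, 0, 0], [0, 0, 0], [0, 0, 0], [0, 0, 0]], "claw": 0}}

```text
clock: 18.55
position: [0.5341, 0.4303, 0.0401]
ee_rot: [-3.141, 0.007, 3.113]
force: [-0.6, -0.2, 0.1]
width: 0.0596
```

```bash
python3 - <<'E'
from h import *
go(.487,-.218,.17,169)
E
```

```text
t 18.55 pos [0.5341 0.4303 0.0401] yaw [-179.9    0.4  178.4] w 0.0596 F [-0.6 -0.2  0.1]
rot deg [-0.   0.4  9.4] d tool before rot [ 0.0277 -0.6495 -0.1294] after rot [-0.0774 -0.6454 -0.1299]
```

Emit:
{"fn": "step_arm", "kwargs": {"dp": [[0, 0, -0.03], [0, 0, -0.045], [0, 0, -0.04], [0, -0.01, -0.03], [-0.004, -0.035, 0], [-0.005, -0.042, 0], [-0.005, -0.042, 0], [-0.005, -0.042, 0], [-0.005, -0.042, 0], [-0.005, -0.042, 0]], "delta_rot": [[0, 0, 0], [0, 0, 3], [0, 0, 3], [0, 0, 3], [0, 0, 0], [0, 0, 0], [0, 0, 0], [0, 0, 0], [0, 0, 0], [0, 0, 0]]}}

```text
clock: 19.55
position: [0.5116, 0.1739, 0.1899]
ee_rot: [3.138, 0.006, 2.961]
force: [1.0, -0.5, -0.1]
width: 0.0599
```

Emit:
{"fn": "step_arm", "kwargs": {"dp": [[-0.005, -0.042, 0], [-0.005, -0.042, 0], [-0.005, -0.042, 0], [-0.005, -0.042, 0], [-0.005, -0.042, 0], [-0.005, -0.042, 0], [-0.005, -0.042, 0], [-0.005, -0.03, 0], [0, 0, 0], [0, 0, 0]], "delta_rot": [[0, 0, 0], [0, 0, 0], [0, 0, 0], [0, 0, 0], [0, 0, 0], [0, 0, 0], [0, 0, 0], [0, 0, 0], [0, 0, 0], [0, 0, 0]]}}

```text
clock: 20.55
position: [0.4879, -0.1727, 0.1911]
ee_rot: [3.139, 0.011, 2.951]
force: [-0.2, -0.9, -0.9]
width: 0.0598
```

```bash
python3 - <<'E'
from h import *
go(.489,-.2185,.080,169)
E
```

```text
t 20.55 pos [ 0.4879 -0.1727  0.1911] yaw [179.9   0.6 169.1] w 0.0598 F [-0.2 -0.9 -0.9]
rot deg [0.1 0.6 0.1] d tool before rot [-0.0086 -0.045   0.1111] after rot [-0.0098 -0.0447  0.1111]
```

Emit:
{"fn": "step_arm", "kwargs": {"dp": [[-0.005, -0.022, 0.01], [-0.004, -0.022, 0.02], [0, 0, 0.03], [0, 0, 0.02], [0, 0, 0.01], [0, 0, 0], [0, 0, 0]], "delta_rot": [[0, 0, 0], [0, 0, 0], [0, 0, 0], [0, 0, 0], [0, 0, 0], [0, 0, 0], [0, 0, 0]]}}

```text
clock: 21.25
position: [0.4933, -0.2106, 0.0996]
ee_rot: [3.135, 0.014, 2.962]
force: [0.2, 0.9, -0.9]
width: 0.0596
```

```bash
python3 - <<'E'
from h import *
go(.489,-.2185,.080,169)
s=snapshot("scene"); cv2.imwrite("pics/s4.png",cv2.resize(s["img"][180:380,100:330],None,fx=3,fy=3,interpolation=2)[:,:,::-1])
E
```

```text
t 21.25 pos [ 0.4933 -0.2106  0.0996] yaw [179.6   0.8 169.7] w 0.0596 F [ 0.2  0.9 -0.9]
rot deg [0.4 0.8 0.7] d tool before rot [ 0.0031 -0.0086  0.0195] after rot [ 0.0028 -0.0085  0.0196]
```

View pics/s4.png

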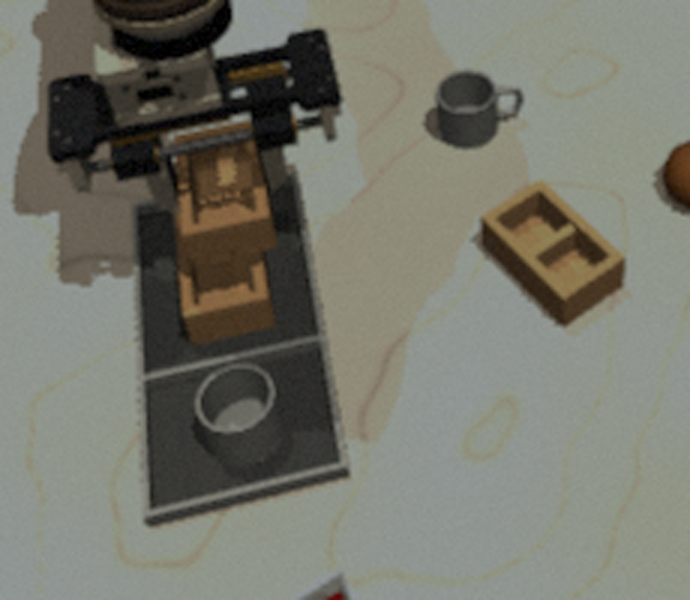

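The pot is upright in the small bay (crop 235,415), and the long tray lies flat in the big bay with its near end at (230,300). The mid tray is held above it, aligned.

Emit:
{"fn": "step_arm", "kwargs": {"dp": [[0.003, -0.008, 0.002], [0, 0, 0.009], [0, 0, 0.006], [0, 0, 0.001], [0, 0, 0]], "delta_rot": [[0, 0, 0.6], [0, 0, 0], [0, 0, 0], [0, 0, 0], [0, 0, 0]]}}

```text
clock: 21.8
position: [0.4904, -0.2187, 0.0825]
ee_rot: [3.135, 0.018, 2.951]
force: [0.5, 0.3, -0.9]
width: 0.0598
```

```bash
python3 - <<'E'
from h import *
go(.489,-.2185,.0795,169)
E
```

```text
t 21.8 pos [ 0.4904 -0.2187  0.0825] yaw [179.6   1.1 169.1] w 0.0598 F [ 0.5  0.3 -0.9]
rot deg [0.4 1.1 0.1] d tool before rot [ 0.0015 -0.0001  0.003 ] after rot [ 0.0015 -0.0001  0.003 ]
```

Emit:
{"fn": "step_arm", "kwargs": {"dp": [[0, 0, 0.003], [0, 0, 0.001], [0, 0, 0]], "delta_rot": [[0, 0, 0], [0, 0, 0], [0, 0, 0]]}}

```text
clock: 22.1
position: [0.4911, -0.2188, 0.0792]
ee_rot: [3.135, 0.019, 2.952]
force: [0.4, 0.7, -0.2]
width: 0.0601
```

Emit:
{"fn": "step_arm", "kwargs": {"dp": [[0, 0, 0], [0, 0, 0], [0, 0, 0], [0, 0, 0], [0, 0, -0.02], [0, 0, -0.04], [0, 0, -0.04], [0, 0, -0.02], [0, 0, 0]], "delta_rot": [[0, 0, 0], [0, 0, 0], [0, 0, 0], [0, 0, 0], [0, 0, 0], [0, 0, 0], [0.4, 1.1, 0], [0, 0, 0], [0, 0, 0]], "claw": 80}}

```text
clock: 23.0
position: [0.4883, -0.2189, 0.2024]
ee_rot: [-3.141, -0.003, 2.951]
force: [-0.2, -0.5, -0.9]
width: 0.0738
```

```bash
python3 - <<'E'
from h import *
go(.604,.285,.17,169)
E
```

```text
t 23.0 pos [ 0.4883 -0.2189  0.2024] yaw [-179.9   -0.2  169.1] w 0.0738 F [-0.2 -0.5 -0.9]
rot deg [-0.1 -0.2  0.1] d tool before rot [-0.0183  0.5167  0.0318] after rot [-0.0174  0.5167  0.0324]
```

Emit:
{"fn": "step_arm", "kwargs": {"dp": [[0, 0.025, 0], [-0.001, 0.043, 0], [-0.001, 0.043, 0], [-0.001, 0.043, 0], [-0.001, 0.043, 0], [-0.001, 0.043, 0.005], [-0.001, 0.043, 0.005], [-0.001, 0.043, 0.005], [-0.001, 0.043, 0.005], [-0.001, 0.043, 0.005]], "delta_rot": [[0, 0, 0], [0, 0, 0], [0, 0, 0], [0, 0, 0], [0, 0, 0], [0, 0, 0], [0, 0, 0], [0, 0, 0], [0, 0, 0], [0, 0, 0]], "claw": 100}}

```text
clock: 24.0
position: [0.5763, 0.1897, 0.1674]
ee_rot: [-3.135, -0.007, 2.936]
force: [1.9, -0.1, 0.1]
width: 0.0919
```

Emit:
{"fn": "step_arm", "kwargs": {"dp": [[-0.001, 0.043, 0], [-0.001, 0.043, 0], [0, 0.01, 0], [0, 0, 0], [0, 0, 0]], "delta_rot": [[0, 0, 0], [0, 0, 0], [0, 0, 0], [0, 0, 0], [0, 0, 0]]}}

```text
clock: 24.5
position: [0.594, 0.294, 0.1581]
ee_rot: [-3.133, -0.015, 2.946]
force: [0.2, 0.3, 0.5]
width: 0.0921
```

```bash
python3 - <<'E'
from h import *
go(.604,.285,.038,169)
s=snapshot("top"); m=wood(s); m[:,:330]=0; m[:,430:]=0; blobs(s,m,.075)
cv2.imwrite("pics/t5.png",cv2.resize(s["img"][115:260,300:450],None,fx=4,fy=4,interpolation=2)[:,:,::-1])
E
```

```text
t 24.5 pos [0.594  0.294  0.1581] yaw [-179.5   -0.9  168.8] w 0.0921 F [0.2 0.3 0.5]
rot deg [-0.5 -0.9 -0.2] d tool before rot [-0.0134 -0.0059  0.1199] after rot [-0.0115 -0.007   0.1201]
[335. 391.] [ 32.  -94.6] 101.5 24.4 0.1
[381. 203.] [ 498.7 -215.2] 124.2 69.0 -10.5
```

View pics/t5.png

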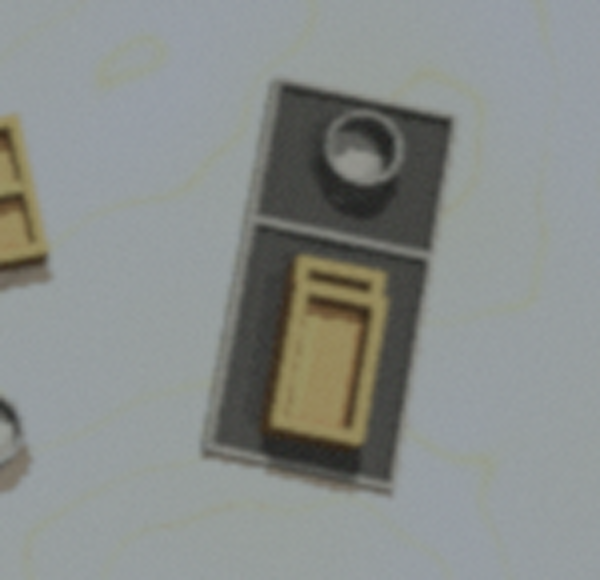

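The mid tray sits flush on the long one, shifted towards the robot. The far end of the long tray (crop 342,261) stays uncovered. I'll check the offset and go on to the short tray.

Emit:
{"fn": "step_arm", "kwargs": {"dp": [[-0.006, -0.004, 0.02], [-0.005, -0.003, 0.03], [0, 0, 0.02], [0, 0, 0.015], [0, 0, 0], [0, 0, 0]], "delta_rot": [[-0.5, -0.9, 0], [0, 0, 0], [0, 0, 0], [0, 0, 0], [0, 0, 0], [0, 0, 0]]}}

```text
clock: 25.15
position: [0.6056, 0.2709, 0.0727]
ee_rot: [-3.139, 0.004, 2.931]
force: [0.5, -0.2, 0.1]
width: 0.0916
```

```bash
python3 - <<'E'
from h import *
s=snapshot("top"); a=np.radians(-10.7); u=np.array([np.cos(a),np.sin(a)]); n=np.array([-u[1],u[0]])
lf=cast(s,[385.6,180.3],.039)[0,:2]; ml=cast(s,[379.25,225.25],.075)[0,:2]; mu=cast(s,[385.7,189.3],.075)[0,:2]
L=lf-.06*u; M=ml+.05*u; M2=mu-.05*u
print("long",L,"mid",M,M2,"rel",(M-L)@u,(M-L)@n,(M2-L)@u)
go(.604,.285,.038,169)
E
```

```text
long [ 0.50877302 -0.22621084] mid [ 0.48818088 -0.21859183] [ 0.48555355 -0.21855989] rel -0.021648693585947648 0.003663264835283731 -0.024236272542918026
t 25.2 pos [0.6056 0.2708 0.0728] yaw [-179.8    0.3  167.9] w 0.0919 F [ 0.  -1.1 -0.8]
rot deg [-0.2  0.3 -1.1] d tool before rot [0.0047 0.0137 0.0347] after rot [0.0043 0.0136 0.0348]
```

Emit:
{"fn": "step_arm", "kwargs": {"dp": [[0.003, 0.012, 0], [0, 0, 0.012], [0, 0, 0.014], [0, 0, 0.008], [0, 0, 0], [0, 0, 0]], "delta_rot": [[0, 0, -1], [0, 0, 0], [0, 0, 0], [0, 0, 0], [0, 0, 0], [0, 0, 0]]}}

```text
clock: 25.8
position: [0.6062, 0.2851, 0.0381]
ee_rot: [-3.141, 0.007, 2.951]
force: [-0.0, 0.4, 0.6]
width: 0.0917
```

Emit:
{"fn": "step_arm", "kwargs": {"dp": [[0, 0, 0], [0, 0, 0], [0, 0, 0], [0, 0, 0], [0, 0, 0], [0, 0, 0], [0, 0, 0], [0, 0, 0]], "delta_rot": [[0, 0, 0], [0, 0, 0], [0, 0, 0], [0, 0, 0], [0, 0, 0], [0, 0, 0], [0, 0, 0], [0, 0, 0]], "claw": 0}}

```text
clock: 26.6
position: [0.6069, 0.2849, 0.0391]
ee_rot: [3.141, 0.008, 2.95]
force: [-0.7, 0.1, -0.4]
width: 0.0597
```

```bash
python3 - <<'E'
from h import *
go(.508,-.2245,.22,169)
E
```

```text
t 26.6 pos [0.6069 0.2849 0.0391] yaw [180.    0.5 169. ] w 0.0597 F [-0.7  0.1 -0.4]
rot deg [0.  0.5 0. ] d tool before rot [-0.0012 -0.5188 -0.1811] after rot [-2.000e-04 -5.189e-01 -1.809e-01]
```

Emit:
{"fn": "step_arm", "kwargs": {"dp": [[0, 0, -0.03], [0, 0, -0.045], [0, 0, -0.045], [0, -0.01, -0.04], [0, -0.035, -0.02], [0, -0.043, 0], [0, -0.043, 0], [0, -0.043, 0], [0, -0.043, 0], [0, -0.043, 0]], "delta_rot": [[0, 0, 0], [0, 0, 0], [0, 0, 0], [0, 0, 0], [0, 0, 0], [0, 0, 0], [0, 0, 0], [0, 0, 0], [0, 0, 0], [0, 0, 0]]}}

```text
clock: 27.6
position: [0.5551, 0.0298, 0.226]
ee_rot: [3.138, 0.009, 2.963]
force: [0.6, -0.8, -0.2]
width: 0.0598
```

Emit:
{"fn": "step_arm", "kwargs": {"dp": [[0, -0.043, 0], [0, -0.043, 0], [0, -0.043, 0], [0, -0.043, 0], [0, -0.043, 0], [0, -0.02, 0], [0, 0, 0], [0, 0, 0]], "delta_rot": [[0, 0, 0], [0, 0, 0], [0, 0, 0], [0, 0, 0], [0, 0, 0], [0, 0, 0], [0, 0, 0], [0, 0, 0]]}}

```text
clock: 28.4
position: [0.5072, -0.2183, 0.2269]
ee_rot: [3.14, 0.012, 2.952]
force: [-0.0, 0.5, -0.3]
width: 0.0596
```

```bash
python3 - <<'E'
from h import *
go(.51,-.2245,.115,169)
E
```

```text
t 28.4 pos [ 0.5072 -0.2183  0.2269] yaw [179.9   0.7 169.2] w 0.0596 F [-0.   0.5 -0.3]
rot deg [0.1 0.7 0.2] d tool before rot [-0.0025 -0.0057  0.1119] after rot [-0.0039 -0.0055  0.1119]
```

Emit:
{"fn": "step_arm", "kwargs": {"dp": [[-0.002, -0.005, 0.01], [0, 0, 0.03], [0, 0, 0.03], [0, 0, 0.02], [0, 0, 0], [0, 0, 0]], "delta_rot": [[0, 0.7, 0], [0, 0, 0], [0, 0, 0], [0, 0, 0], [0, 0, 0], [0, 0, 0]]}}

```text
clock: 29.0
position: [0.5122, -0.2157, 0.1318]
ee_rot: [3.137, -0.002, 2.965]
force: [0.3, 0.7, -0.4]
width: 0.0601
```

```bash
python3 - <<'E'
from h import *
go(.51,-.2245,.115,169)
E
```

```text
t 29.0 pos [ 0.5122 -0.2157  0.1318] yaw [ 1.797e+02 -1.000e-01  1.699e+02] w 0.0601 F [ 0.3  0.7 -0.4]
rot deg [ 0.3 -0.1  0.9] d tool before rot [ 0.0006 -0.0091  0.0168] after rot [ 0.0005 -0.009   0.0168]
```

Emit:
{"fn": "step_arm", "kwargs": {"dp": [[0, -0.009, 0.002], [0, 0, 0.006], [0, 0, 0.006], [0, 0, 0], [0, 0, 0]], "delta_rot": [[0, 0, 0.8], [0, 0, 0], [0, 0, 0], [0, 0, 0], [0, 0, 0]]}}

```text
clock: 29.5
position: [0.5127, -0.2252, 0.1195]
ee_rot: [3.137, 0.002, 2.951]
force: [-0.3, -0.2, -0.2]
width: 0.0597
```

```bash
python3 - <<'E'
from h import *
go(.51,-.2245,.1145,169)
E
```

```text
t 29.5 pos [ 0.5127 -0.2252  0.1195] yaw [1.797e+02 1.000e-01 1.691e+02] w 0.0597 F [-0.3 -0.2 -0.2]
rot deg [0.3 0.1 0.1] d tool before rot [0.0028 0.0002 0.005 ] after rot [0.0028 0.0002 0.005 ]
```

Emit:
{"fn": "step_arm", "kwargs": {"dp": [[0.003, 0, 0.003], [0, 0, 0.002], [0, 0, 0.001], [0, 0, 0], [0, 0, 0]], "delta_rot": [[0, 0, 0], [0, 0, 0], [0, 0, 0], [0, 0, 0], [0, 0, 0]]}}

```text
clock: 30.0
position: [0.51, -0.2248, 0.114]
ee_rot: [3.137, 0.004, 2.951]
force: [-0.3, 0.2, -0.6]
width: 0.0603
```

Emit:
{"fn": "step_arm", "kwargs": {"dp": [[0, 0, 0], [0, 0, 0], [0, 0, 0], [0, 0, 0], [0, 0, -0.02], [0, 0, -0.04], [0, 0, -0.04], [0, 0, -0.02], [0, 0.03, 0], [0, 0.04, 0]], "delta_rot": [[0, 0, 0], [0, 0, 0], [0, 0, 0], [0, 0, 0], [0, 0, 0], [0, 0, 0], [0, 0, 0], [0, 0, 0], [0, 0, 0], [0, 0, 0]], "claw": 80}}

```text
clock: 31.0
position: [0.5212, -0.1612, 0.2389]
ee_rot: [3.14, 0.004, 2.941]
force: [1.1, 0.2, 0.5]
width: 0.0737
```

Emit:
{"fn": "step_arm", "kwargs": {"dp": [[0, 0.045, 0], [0, 0.045, 0], [0, 0.045, 0], [0, 0.045, 0], [0, 0.045, 0], [0, 0.045, 0], [0, 0.03, 0], [0, 0, 0], [0, 0, 0]], "delta_rot": [[0, 0, 0], [0, 0, 0], [0, 0, 0], [0, 0, 0], [0, 0, 0], [0, 0, 0], [0, 0, 0], [0, 0, 0], [0, 0, 0]]}}

```text
clock: 31.9
position: [0.5825, 0.1507, 0.2404]
ee_rot: [3.137, 0.006, 2.946]
force: [0.3, -0.8, 0.1]
width: 0.0731
```

```bash
python3 - <<'E'
from h import *
s=snapshot("top"); m=wood(s); m[:,:270]=0; m[:,430:]=0; blobs(s,m,.075)
a=cv2.resize(s["img"][115:260,270:450],None,fx=4,fy=4,interpolation=2)[:,:,::-1]
cv2.imwrite("pics/t6.png",a)
s=snapshot("scene"); cv2.imwrite("pics/s6.png",cv2.resize(s["img"][180:380,100:330],None,fx=3,fy=3,interpolation=2)[:,:,::-1])
E
```

```text
[292. 307.] [284.4  -7.6] 521.4 154.3 1.4
[383. 202.] [ 500.8 -220.9] 129.6 80.9 -11.0
[297. 163.] [596.6   6.6] 102.0 58.7 12.8
```

View pics/t6.png

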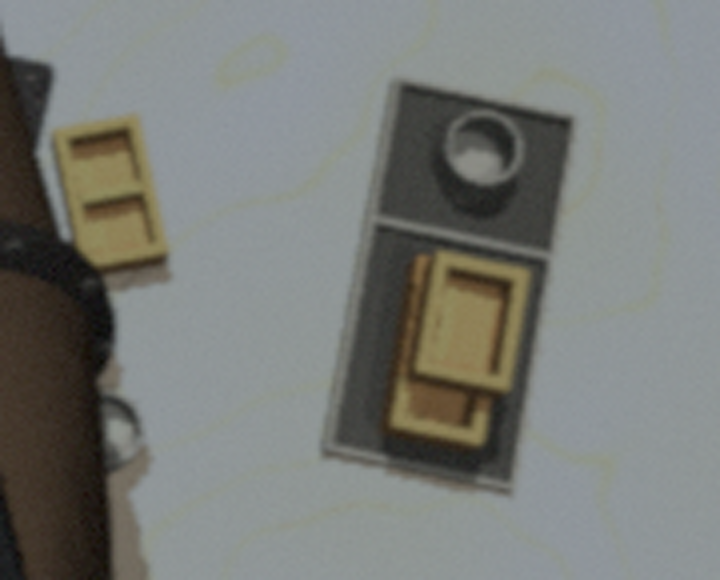

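View pics/s6.png

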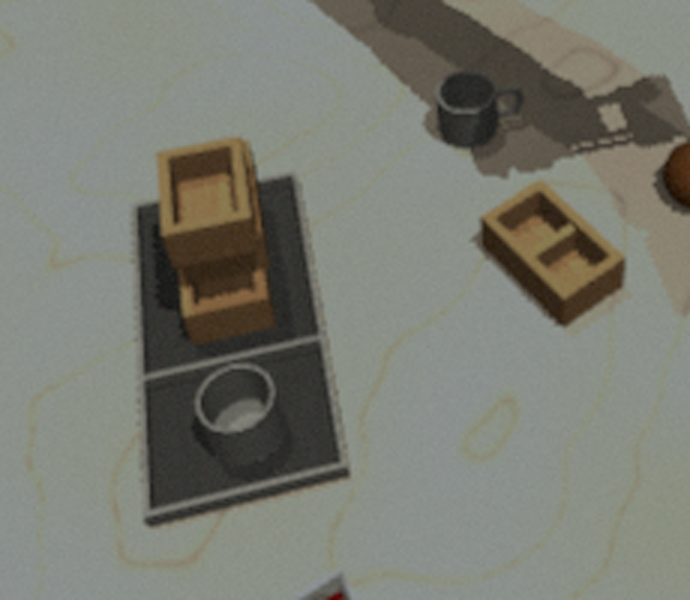

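```bash
python3 - <<'E'
from h import *
a=np.radians(-10.8); u=np.array([np.cos(a),np.sin(a)]); n=np.array([-u[1],u[0]])
t=snapshot("top"); c=snapshot("scene")
P=lambda s,uv,z: cast(s,uv,z)[:,:2]
q=np.array([[435,252],[530,266],[508,391],[413,376]])/4+[270,115]; S=P(t,q,.111); print("short top",S.mean(0), rect(S))
q=np.array([[158,152],[243,138],[252,225],[165,238]])/3+[100,180]; S2=P(c,q,.111); print("short scene",S2.mean(0),rect(S2))
q=np.array([[181,315],[270,300]])/3+[100,180]; L=P(c,q,.039); print("long scene",L.mean(0)-.06*u, np.linalg.norm(L[0]-L[1]))
q=np.array([[388,428],[485,446]])/4+[270,115]; M=P(t,q,.075); print("mid top",M.mean(0)+.05*u, np.linalg.norm(M[0]-M[1]))
Lc=np.array([.508,-.2245])
for X in(S.mean(0),S2.mean(0)): print("short rel long",(X-Lc)@u,(X-Lc)@n)
q=[387.9/1,0]
print("pot",P(t,[[483/4+270,148/4+115]],.048), telemetry.read_state()["clock"])
m=wood(t); m[:,:270]=0; m[:,320:]=0; m[200:]=0; blobs(t,m,.036)
E
```

```text
short top [ 0.51135775 -0.22383223] (array([ 511.5, -224. ]), 86.2, 61.2, -10.7)
short scene [ 0.51793876 -0.22569497] (array([ 518.3, -226.5]), 85.3, 60.5, -12.2)
long scene [ 0.51004883 -0.22782907] 0.0625040698399686
mid top [ 0.49077    -0.21838681] 0.06367435647088708
short rel long 0.0031731441273616604 0.0012851167941844855
short rel long 0.009986627559770554 0.0006885346310233861
pot [[ 0.64496499 -0.25056208]] 32.1
[276. 192.] [530.6  56.2] 44.0 37.6 1.4
[297. 163.] [607.6   4.1] 104.8 61.1 13.4
```

```bash
python3 -c "
from workcell import sign_off
print(sign_off())"
```

```text
the job is handed in; nothing more can be done
None
```

The tasting set is packed and the job is handed in, at about 32 s on the robot's clock. I placed the pot first, then the long, mid and short trays. The first grip on the pot was about 12 mm off-centre, so I regrasped it.

My last checks, made from the pictures and the arm's poses:

- **Long tray:** flat in the bigger bay, within a few mm of its centre and in line with the pan.
- **Mid tray:** on the long tray, shifted about 17–24 mm towards the robot and about 4 mm across.
- **Short tray:** on top and in line. The estimates of its offset from the long tray's centre disagreed: about 2–3 mm from the top view and the arm's poses, 8–10 mm from coarse corner readings in the scene view. All are inside the 12 mm limit, and I trust the smaller figure more.
- **Pot:** upright in the smaller bay, within about 6 mm of its centre.
- **Divided tray:** within about 2 mm of where it started.
- **Mug:** only checked by eye; it looked unmoved.
- **Gripper:** well clear of everything at the end.

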